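# Find the hidden catch and open the match chest

### The arm

A 7-joint arm with a two-finger parallel gripper is mounted at the origin on a cart in front of the work surface, level with it; the furniture and walls round the work are solid. World frame = base frame: x ahead of the robot, y to its left, z up, the work surface at z = 0. Lengths are in m, angles in rad, forces in N, time in s.
With the tool pointing down it reaches from about 0.425 to 0.925 m from the base axis. Payload 6.8 kg.
Tool frame: the origin (TCP) lies on the centre line of the jaws, within the pads' length; the fingertips stand 8 mm ahead of it and the grasp point (between the pads) lies 11 mm behind it (manip.finger_overhang is the distance from the TCP to the fingertips, in m); z points along the fingers, y is the line along which they close (so a half turn about z gives the same grasp; the last joint's range is limited). The gripper opens to 85 mm and grips with 20 to 120 N. Pads are 22 mm wide; open, the fingers measure 114 mm over their backs; the gripper's body (76 mm by 85 mm) begins 54 mm behind the grasp point. The pads swing forward as they close: fully open they stand 13 mm farther back than shut.
Start: joints at [-1.403, 0.477, 0.022, 1.555, -0.011, 1.109, -0.083], TCP at [0.184, 0.65, 0.239] pointing down, gripper open.
Joint ranges: [-2.96, 2.96], [-0.34, 2.1], [-1.41, 1.46], [0.24, 2.44], [-1.37, 4.51], [0.17, 1.92], [-2.96, 2.96]. Speed limits (rad/s): [2.39, 2.39, 3.14, 3.14, 3.14, 3.14, 3.14].

### API

Orientations are given as a unit quaternion [x, y, z, w].
In Python, from workcell import manip gives the robot as it stands. The module is installed in compiled form; this text tells all that it offers.
- The arm moves only by the shell command python3 -m handwheel 'ROWS' [FORCE]. ROWS is a JSON object of lists of equal length, an entry for each row: "hand": the closure, from 0 (fully open) to 1 (shut); "linear": the shift along the tool's x, y, z in mm, a list of three; "dr": the turn, a rotation vector about the tool's x, y, z in degrees, a list of three. In form: {"hand": [hand, ...], "linear": [[tx, ty, tz], ...], "dr": [[ax, ay, az], ...]}. A call has 1 to 8 rows; each row shifts and turns the commanded pose from where the row before left it, along the tool's axes as they then stand; what a row does not reach is not made up. A row lasts 1/10 s, in which the tool goes at most 50 mm and 8.59 degrees, less where a joint would pass 70% of its speed; a pose out of reach is approached as far as the arm can. A call is refused whole if a number of a shift passes 50 or a number of a turn 8.59, either way. A call with a gripper value outside its range is refused whole. The fingers move at their own pace and stop on an object; FORCE is the grip in N (left out, the last holds). Time passes only in rows, so rows that do not move let the fingers close. It gives the time, the measured TCP pose, the force, the opening and the grip force at its end, in the units of the state.
- manip.observe(): the state, without advancing time (a new reading comes with each control period).
- manip.get_image(name): name is "scene" or "top"; returns a dict with "image" (480x640x3 uint8, red, green, blue), "fx", "fy", "cx", "cy" (pixels), "extrinsics" (4x4, takes a point from camera to world coordinates). Camera axes: x right, y down, z forward; pixel columns grow to the right and rows downward; lengths in m; the calibration is good to about 2 mm. A picture is of the moment at which its call begins. There is no depth.
- manip.hand_in(): hands the job in; it is judged then, once.
The state is a dict: "t": time; "qpos": joint angles; "qvel": joint speeds; "tau": joint torques, N m; "position": TCP position; "ee_rot": TCP orientation; "contact_force": force on the tool from outside, world axes, zero at the start; "moment": the same for the moment, N m; "width": finger opening in m; "finger_force": force on a finger pad.
Only numpy, scipy, OpenCV 4.12 (cv2) and the standard library are available. Lean on these libraries where they do the work, as an engineer would, in place of code of your own. Each camera call takes 0.05 s, during which the arm holds its last target. There are 200 camera calls.

### The job

The matches are kept in the child-safe wooden chest, and its catch is hidden under one of the six look-alike blue tiles in the lid: feel over the tiles with a fingertip until you find the one that gives, and press it in so that the drawer springs ajar. Then draw the drawer fully open with a fingertip from behind its front, without gripping the front or touching its outer face. Leave everything else standing where it is, and pick nothing up.

Things in the scene. Friction and masses are not known exactly. Their poses are not given: they have to be found in the camera images.
- match_chest: Pale wooden chest fixed to the worktop: 128 mm deep (its x), 180 mm wide (its y), 75 mm high; origin under its centre. Its drawer front looks along -x, towards the robot. Five of the blue tiles in its lid are solid; one, another each time and not to be told by eye, is the catch.
- lid_centre (a point): Centre of the lid's frame, at its top (75 mm up), axes as the chest's. Let into it, 1.5 mm below the frame, are six blue tiles 46 mm square, two rows of three: centres at x = -25.5 or +25.5 mm, y = -52, 0 or +52 mm from here. Bars between them are 5 mm wide, the border round them 15 mm. A finger or closed fingers wider than 46 mm cannot press a tile in.
- catch (a joint): How far the hidden catch tile is down: 0 at rest, 0.005 m right down; the drawer is let go at about 0.003 to 0.004 m. The tile moves straight down on a spring (1.8 N to start it, about 4.5 N at the bottom) and comes back up when released.
- drawer (a joint): How far the drawer is out, in m: 0 shut and latched, 0.100 fully open at its stop. When the catch is pressed a spring pushes it out to about 0.06 within half a second; from there it slides with 3 N or less and stays wherever it is left.
- front_edge (a point): Middle of the top edge of the drawer's 6 mm thick, 176 mm wide front panel, 63 mm above the worktop (12 mm under the lid's top); moves with the drawer, outwards along its -x. The panel's inner face is 3 mm to +x of here, the chest's front 3 mm + the drawer's opening to +x. For 55 mm behind the panel the drawer is empty down to its floor, 16 mm above the worktop.
- drawer_face: Darker outer face on the drawer's front, with two thin brass lines and no handle: 5 x 172 x 50 mm, from 10 to 60 mm above the worktop. It must not be pressed or gripped. Origin on the worktop, 72.5 mm to +x of the face.
- canister: A loose bystander, the black lidded sugar canister: 77 mm across, 100 mm high, left of the chest. Origin at the centre of its underside.
- timer: A loose bystander, the black and white kitchen timer: 63 mm across, 54 mm high, behind the chest. Origin at the centre of its underside.
- dark_cup: A loose bystander, the dark espresso cup: 64 x 87 x 50 mm with a handle, right of the chest near the front edge. Origin at the centre of its underside.
- scoop: A loose bystander, the brass coffee scoop: 42 x 82 x 25 mm, at the left beyond the canister. Origin at the centre of its underside.
- candle: A loose bystander, the red tea light: 38 mm across, 15 mm high, at the back left. Origin at the centre of its underside.
- spoon: A loose bystander, the steel teaspoon: 132 x 26 x 9 mm, lying at the front left. Origin at the centre of its underside.

How it is judged:
On the way:
1. the hidden catch tile is pressed in by at least 3.5 mm (value of joint catch above 0.0035 m), for 0.04 s.
At the end, for the whole second after the job is handed in: The drawer is out by more than 90 mm of its 100 mm and stays there, the catch tile is up again (less than 1.5 mm down), and every loose bystander is within 25 mm of where it stood (value of joint drawer above 0.09 m and value of joint catch below 0.0015 m and distance of each of canister, timer, dark_cup, scoop, candle, spoon from where it was at the start of the episode below 0.025 m); the robot touches nothing.
It fails at once if a loose bystander is shifted or lifted by more than 25 mm (distance of any of canister, timer, dark_cup, scoop, candle, spoon from where it was at the start of the episode above 0.025 m).
It fails at once if the outer face of the drawer front is pressed or gripped by the fingers (more than 2 N) (contact force between the fingers and drawer_face above 2 N).
It also fails if it takes over 56 s, if anything falls off the work surface, if the arm or the gripper's body presses on something with over 40 N, if the wrist force passes 120 N, or if a joint passes its speed limit or range.

## Working session

There is one attempt and no reset: what is moved stays moved. The work goes in short steps, Python scripts to look and compute and a shell command to move; the robot and the scene stay as the last step left them, time stands still between calls to the robot, and variables do not carry over. Pictures are saved under pics/ and viewed, at most 10 in all, crops included, and the job is handed in when it is done.

```bash
mkdir -p pics
python3 - <<'E'
from workcell import manip
import cv2,json,numpy as np
s=manip.observe();print(s)
print(manip.finger_overhang)
for n in("scene","top"):
    d=manip.get_image(n);cv2.imwrite(f"pics/{n}0.png",d["image"][:,:,::-1])
    print(n,d["fx"],d["fy"],d["cx"],d["cy"],np.round(d["extrinsics"],4).tolist())
E
```

```text
{'t': 0.0, 'qpos': array([-1.4030951 ,  0.47779186,  0.02235741,  1.55645161, -0.01151139,
        1.10931287, -0.08310195]), 'qvel': array([-8.07171227e-04, -1.81860757e-03,  9.94162753e-04, -4.07275851e-05,
       -6.80423227e-05, -1.72914954e-03,  1.87777270e-04]), 'tau': array([-6.23711712e-04, -5.96461451e+01,  1.60791703e+00, -2.81207693e+01,
        1.25252220e-02,  9.39740217e-03, -1.02915888e-05]), 'position': array([0.18367726, 0.6489241 , 0.23833152]), 'ee_rot': array([ 1.37464466e-01,  9.90506274e-01, -9.15744542e-04, -5.92723292e-05]), 'contact_force': array([-0.20583292, -0.28259181,  0.0794107 ]), 'moment': array([0.02475687, 0.04775307, 0.04700559]), 'finger_force': 0.0, 'width': 0.08532793404432154}
0.008
scene 572.1462881496217 572.1462881496217 321.4769886042885 240.09377189169416 [[-0.0204, -0.5138, 0.8577, -0.8377], [-0.9998, 0.0042, -0.0212, 0.1099], [0.0073, -0.8579, -0.5138, 0.9293], [0.0, 0.0, 0.0, 1.0]]
top 493.62385234208244 493.62385234208244 323.87303617783925 235.49226067713707 [[-0.0062, -0.9922, 0.1244, 0.4224], [-0.9997, 0.0088, 0.0206, 0.0609], [-0.0215, -0.1242, -0.992, 1.2771], [0.0, 0.0, 0.0, 1.0]]
```

View pics/top0.png

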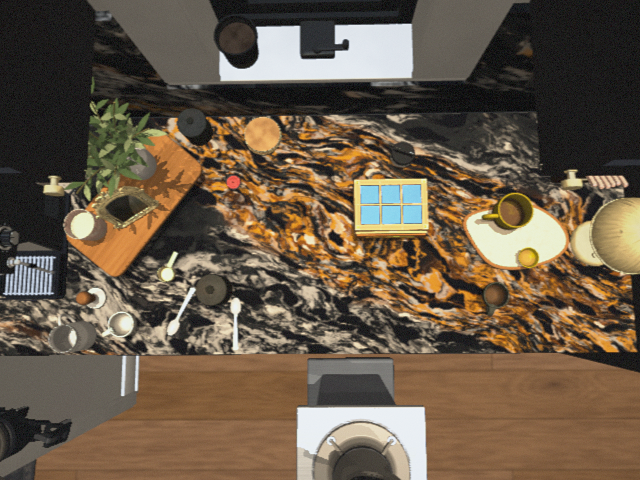

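View pics/scene0.png

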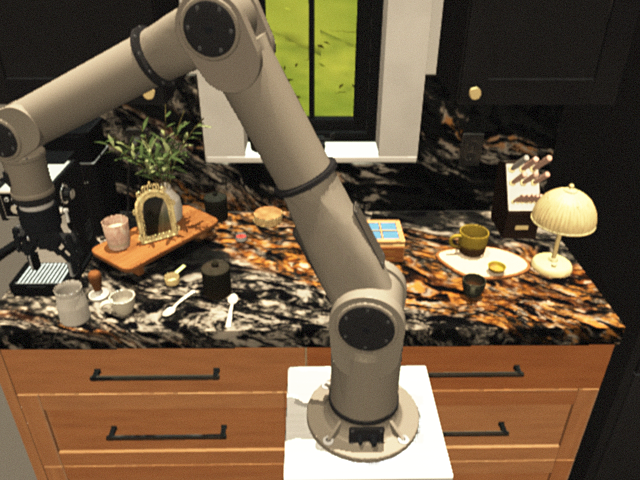

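The top view shows the chest at about (391,207) px with six tiles, yaw close to zero. The canister is at (212,290), the dark cup at (495,297), the timer at (402,153), and the arm is far left at (20,435). I'll enlarge the lid.

Run:
```python
import cv2
i=cv2.imread("pics/top0.png")[165:245,340:440]
cv2.imwrite("pics/c0.png",cv2.resize(i,None,fx=7,fy=7,interpolation=cv2.INTER_CUBIC))
```

```text
(no output)
```

View pics/c0.png

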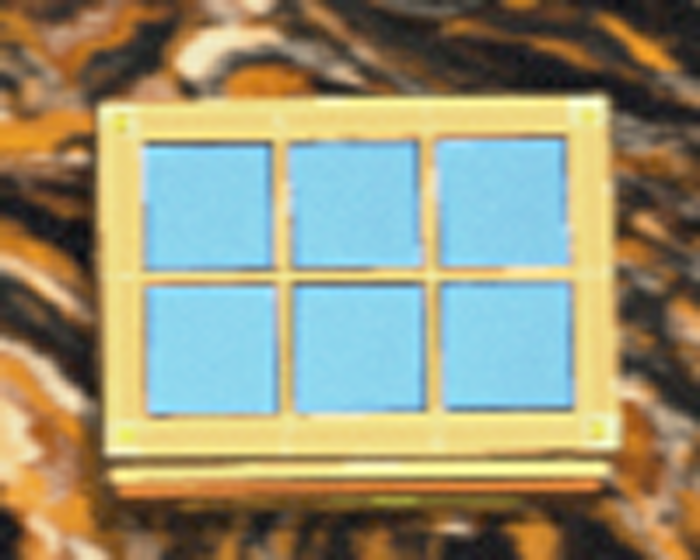

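The tile corners in the crop are at TL (143,143), TR (568,136), BL (148,414) and BR (573,408). I'll convert these at z = 0.0735, with a size check and the tool-frame distance.

```bash
cat > h.py <<'E'
from workcell import manip
import numpy as np
from scipy.spatial.transform import Rotation as R
K=dict(fx=493.62385,cx=323.87304,cy=235.49226)
E=np.array([[-0.0062,-0.9922,0.1244,0.4224],[-0.9997,0.0088,0.0206,0.0609],[-0.0215,-0.1242,-0.992,1.2771]])
def px(u,v,z):
    d=E[:,:3]@[(u-K['cx'])/K['fx'],(v-K['cy'])/K['fx'],1]; return E[:,3]+d*(z-E[2,3])/d[2]
def rel(target,Rt=None):
    s=manip.observe();r=R.from_quat(s['ee_rot'])
    print('pos',s['position'].round(4),'F',s['contact_force'].round(2),'t',s['t'],'tool-mm',(r.inv().apply(np.array(target)-s['position'])*1000).round(1))
    if Rt is not None: print('turn deg',np.degrees((r.inv()*Rt).as_rotvec()).round(2))
E
cat > a.py <<'E'
from h import *
P=np.array([px(340+(x+.5)/7-.5,165+(y+.5)/7-.5,.0735) for x,y in((143,143),(568,136),(148,414),(573,408))])
c=P.mean(0);print(P.round(4),c.round(4))
print('w',np.linalg.norm(P[0]-P[1]),'d',np.linalg.norm(P[0]-P[2]))
v=P[0]-P[1]+P[2]-P[3];yaw=np.arctan2(-v[0],v[1]);print('yaw',np.degrees(yaw))
C=R.from_euler('z',yaw)
for x in(-.0255,.0255):
  for y in(.052,0,-.052): print((c+C.apply([x,y,0])).round(4))
Rt=C*R.from_quat([0,1,0,0]);rel([c[0],c[1],.2],Rt)
for n,u,w,z in(('can',212,288,.1),('cup',495,294,.05),('timer',402,151,.05)):print(n,px(u,w,z).round(3))
E
python3 a.py
```

```text
[[ 0.699  -0.0047  0.0735]
 [ 0.6999 -0.1551  0.0735]
 [ 0.6017 -0.005   0.0735]
 [ 0.6025 -0.1539  0.0735]] [ 0.6508 -0.0797  0.0735]
w 0.15037874340546298 d 0.09728536068917983
yaw 0.3023199180830861
[ 0.625  -0.0278  0.0735]
[ 0.6253 -0.0798  0.0735]
[ 0.6256 -0.1318  0.0735]
[ 0.676  -0.0275  0.0735]
[ 0.6763 -0.0795  0.0735]
[ 0.6766 -0.1315  0.0735]
pos [0.1837 0.649  0.2385] F [ 0.58  0.32 -1.19] t 0.1 tool-mm [-647.9 -573.9   39.4]
turn deg [-9.00e-02 -1.00e-02 -1.61e+01]
can [0.446 0.353 0.1  ]
cup [ 0.428 -0.332  0.05 ]
timer [ 0.792 -0.114  0.05 ]
```

The tile field measures 150 x 97 mm, as expected, with a yaw of 0.3°. I'll square the tool, shut the fingers and travel across.

```bash
python3 -m handwheel '{"hand":[1,1,1,1,1,1,1,1],"linear":[[0,0,0],[0,0,0],[-26,-40,0],[-26,-40,0],[-26,-40,0],[-26,-40,0],[-26,-40,0],[-26,-40,0]],"dr":[[0,0,-8],[0,0,-8],[0,0,0],[0,0,0],[0,0,0],[0,0,0],[0,0,0],[0,0,0]]}' 20
python3 -m handwheel '{"hand":[1,1,1,1,1,1,1,1],"linear":[[-26,-40,0],[-26,-40,0],[-26,-40,0],[-26,-40,0],[-26,-40,0],[-26,-40,0],[-26,-40,0],[-26,-40,0]],"dr":[[0,0,0],[0,0,0],[0,0,0],[0,0,0],[0,0,0],[0,0,0],[0,0,0],[0,0,0]]}'
cat > b.py <<'E'
from h import *
import sys
C=R.from_euler('z',.3,degrees=True)
rel([float(a) for a in sys.argv[1:4]],C*R.from_quat([0,1,0,0]))
E
python3 b.py .625 -.028 .0915
```

```text
t: 0.9
position: [0.3413, 0.408, 0.2391]
ee_rot: [-0.002, 1.0, -0.0, -0.0]
contact_force: [-0.3, -0.3, -1.0]
width: -0.0003
finger_force: 0.0
t: 1.7
position: [0.5502, 0.089, 0.2391]
ee_rot: [-0.002, 1.0, 0.0, -0.0]
contact_force: [0.8, 0.3, -0.5]
width: -0.0001
finger_force: 0.0
pos [0.5502 0.089  0.2391] F [ 0.85  0.26 -0.49] t 1.7 tool-mm [ -74.4 -117.3  147.6]
turn deg [ 0.   -0.02 -0.09]
```

```bash
python3 -m handwheel '{"hand":[1,1,1,1,1,1,1,1],"linear":[[-25,-39,0],[-25,-39,0],[-25,-39,0],[0,0,45],[0,0,45],[0,0,45],[0,0,10],[0,0,0]],"dr":[[0,0,0],[0,0,0],[0,0,0],[0,0,0],[0,0,0],[0,0,0],[0,0,0],[0,0,0]]}'
python3 b.py .625 -.028 .0815
```

```text
t: 2.5
position: [0.6239, -0.0259, 0.0929]
ee_rot: [-0.002, 1.0, -0.0, -0.002]
contact_force: [0.4, 0.5, 0.9]
width: -0.0001
finger_force: 0.0
pos [ 0.6239 -0.0259  0.0929] F [0.39 0.54 0.94] t 2.5 tool-mm [-1.2 -2.1 11.4]
turn deg [-0.02 -0.23 -0.1 ]
```

```bash
python3 -m handwheel '{"hand":[1,1,1,1,1],"linear":[[-1,-2,6],[0,0,5],[0,0,1],[0,0,1],[0,0,0]],"dr":[[0,0,0],[0,0,0],[0,0,0],[0,0,0],[0,0,0]]}'
python3 b.py .625 -.028 .0815
```

```text
t: 3.0
position: [0.6264, -0.0279, 0.0818]
ee_rot: [-0.002, 1.0, 0.0, 0.0]
contact_force: [-0.4, 1.4, 0.4]
width: 0.0001
finger_force: 0.0
pos [ 0.6264 -0.0279  0.0818] F [-0.37  1.41  0.4 ] t 3.0 tool-mm [ 1.4 -0.1  0.3]
turn deg [ 0.01  0.05 -0.1 ]
```

```bash
for i in 1 2; do python3 -m handwheel '{"hand":[1,1,1],"linear":[[0,0,1],[0,0,0.5],[0,0,0]],"dr":[[0,0,0],[0,0,0],[0,0,0]]}' | sed -n '1,2p;4p'; done
```

```text
t: 3.3
position: [0.6265, -0.0279, 0.0816]
contact_force: [-4.6, 1.2, 12.2]
t: 3.6
position: [0.6265, -0.0279, 0.0816]
contact_force: [-9.1, 1.1, 24.1]
```

That tile is solid, with contact at TCP z = 0.0817 and about 8 N/mm. Next is the front middle tile.

```bash
python3 -m handwheel '{"hand":[1,1,1,1,1,1,1],"linear":[[0,0,-10],[1,-26,0],[0,-26,0],[0,0,5],[0,0,3],[0,0,1.5],[0,0,0]],"dr":[[0,0,0],[0,0,0],[0,0,0],[0,0,0],[0,0,0],[0,0,0],[0,0,0]]}' | sed -n '1,2p;4p'
```

```text
t: 4.3
position: [0.6254, -0.0821, 0.0816]
contact_force: [-8.9, -5.4, 22.5]
```

Solid. Next is the front right tile (aim y = -0.132).

```bash
python3 -m handwheel '{"hand":[1,1,1,1,1,1,1],"linear":[[0,0,-10],[0,-25,0],[0,-25,0],[0,0,5],[0,0,3],[0,0,1.5],[0,0,0]],"dr":[[0,0,0],[0,0,0],[0,0,0],[0,0,0],[0,0,0],[0,0,0],[0,0,0]]}' | sed -n '1,2p;4p'
```

```text
t: 5.0
position: [0.6255, -0.1304, 0.0816]
contact_force: [-8.8, -3.9, 20.5]
```

Also solid, so on to the back right tile (x = 0.6766).

```bash
python3 -m handwheel '{"hand":[1,1,1,1,1,1,1],"linear":[[0,0,-10],[-25,-1,0],[-26,0,0],[0,0,5],[0,0,3],[0,0,1.5],[0,0,0]],"dr":[[0,0,0],[0,0,0],[0,0,0],[0,0,0],[0,0,0],[0,0,0],[0,0,0]]}' | sed -n '1,2p;4p'
```

```text
t: 5.7
position: [0.6776, -0.1281, 0.0817]
contact_force: [-0.8, 4.4, 10.9]
```

Solid as well (z = 0.0817, 11 N). Next is the back middle tile.

```bash
python3 -m handwheel '{"hand":[1,1,1,1,1,1,1],"linear":[[0,0,-10],[0,25,0],[0,25,0],[0,0,5],[0,0,3],[0,0,1.5],[0,0,0]],"dr":[[0,0,0],[0,0,0],[0,0,0],[0,0,0],[0,0,0],[0,0,0],[0,0,0]]}' | sed -n '1,2p;4p'
```

```text
t: 6.4
position: [0.6755, -0.079, 0.0816]
contact_force: [-6.5, 7.8, 15.2]
```

Solid, which leaves the back left tile (0.676, -0.0275).

```bash
python3 -m handwheel '{"hand":[1,1,1,1,1,1,1],"linear":[[0,0,-10],[0,25,0],[0,26,0],[0,0,5],[0,0,3],[0,0,2],[0,0,0]],"dr":[[0,0,0],[0,0,0],[0,0,0],[0,0,0],[0,0,0],[0,0,0],[0,0,0]]}' | sed -n '1,2p;4p'
```

```text
t: 7.1
position: [0.6757, -0.0314, 0.0802]
contact_force: [-1.8, 0.1, 2.8]
```

This one gives (z = 0.0802 at about 3 N). I'll press it right down and look.

```bash
python3 -m handwheel '{"hand":[1,1,1,1,1],"linear":[[0,2,2],[0,0,2],[0,0,1],[0,0,0.5],[0,0,0]],"dr":[[0,0,0],[0,0,0],[0,0,0],[0,0,0],[0,0,0]]}' | sed -n '1,2p;4p'
```

```text
t: 7.6
position: [0.6766, -0.0296, 0.0765]
contact_force: [-4.8, -2.0, 13.0]
```

The tile is fully down (5.2 mm). I'll raise the tool, move towards the gap and look.

```bash
python3 -m handwheel '{"hand":[1,1,1,1,1,1],"linear":[[0,0,-45],[0,0,-20],[30,-30,0],[40,-20,0],[40,0,0],[0,0,0]],"dr":[[0,0,0],[0,0,0],[0,0,0],[0,0,0],[0,0,0],[0,0,0]]}' | sed -n '1,2p;4p'
python3 - <<'E'
from workcell import manip
import cv2
d=manip.get_image("top")["image"][:,:,::-1]
cv2.imwrite("pics/c1.png",cv2.resize(d[175:285,330:450],None,fx=5,fy=5,interpolation=cv2.INTER_CUBIC))
d=manip.get_image("scene")["image"][:,:,::-1]
cv2.imwrite("pics/c2.png",d)
E
```

```text
t: 8.2
position: [0.5598, -0.0798, 0.1385]
contact_force: [0.2, 0.3, -0.3]
```

View pics/c1.png

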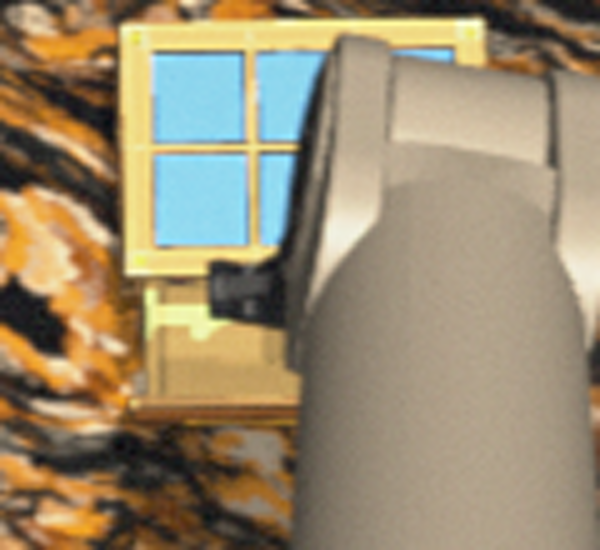

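The drawer has sprung out. Its front panel's top edge is at about row 403 of the crop (left end col 130), with the empty space above it. I'll compute x at z = 0.063.

```bash
python3 - <<'E'
from h import *
for r in (400,408): print(px(330+200/5,175+r/5,.063).round(4))
E
python3 b.py .547 -.08 .045
```

```text
[ 0.5252 -0.0272  0.063 ]
[ 0.5213 -0.0271  0.063 ]
pos [ 0.566  -0.0781  0.1398] F [ 0.23 -0.71 -0.41] t 8.3 tool-mm [19.  -1.9 94.8]
turn deg [ 0.03  0.02 -0.12]
```

The panel centre is at x ≈ 0.523, so the opening is about 60 mm, as expected. I'll lower into the gap at x ≈ 0.553.

```bash
python3 -m handwheel '{"hand":[1,1,1,1,1,1,1],"linear":[[13,-2,0],[0,0,0],[0,0,30],[0,0,30],[0,0,25],[0,0,10],[0,0,0]],"dr":[[0,0,0],[0,0,0],[0,0,0],[0,0,0],[0,0,0],[0,0,0],[0,0,0]]}' | sed -n '1,2p;4p'
python3 b.py .547 -.08 .045
```

```text
t: 9.0
position: [0.5528, -0.0801, 0.0435]
contact_force: [-0.9, 0.1, 0.7]
pos [ 0.5528 -0.0801  0.0435] F [-0.95  0.13  0.72] t 9.0 tool-mm [ 5.8  0.1 -1.4]
turn deg [-0.   -0.14 -0.09]
```

```bash
python3 -m handwheel '{"hand":[1,1,1,1,1,1,1,1],"linear":[[6,0,0],[6,0,0],[6,0,0],[6,0,0],[6,0,0],[6,0,0],[6,0,0],[6,0,0]],"dr":[[0,0,0],[0,0,0],[0,0,0],[0,0,0],[0,0,0],[0,0,0],[0,0,0],[0,0,0]]}' | sed -n '1,2p;4p'
python3 -m handwheel '{"hand":[1,1,1],"linear":[[4,0,0],[3,0,0],[0,0,0]],"dr":[[0,0,0],[0,0,0],[0,0,0]]}' | sed -n '1,2p;4p'
```

```text
t: 9.8
position: [0.5054, -0.0803, 0.045]
contact_force: [2.7, 0.4, 1.3]
t: 10.1
position: [0.4977, -0.0804, 0.0447]
contact_force: [1.1, 0.1, 1.1]
```

```bash
for i in 1 2; do python3 -m handwheel '{"hand":[1,1,1],"linear":[[1.5,0,0],[0.5,0,0],[0,0,0]],"dr":[[0,0,0],[0,0,0],[0,0,0]]}' | sed -n '1,2p;4p'; done
```

```text
t: 10.4
position: [0.4963, -0.0804, 0.0447]
contact_force: [1.8, -0.1, -0.1]
t: 10.7
position: [0.4962, -0.0804, 0.0449]
contact_force: [7.1, 0.7, -5.8]
```

The drawer is at its stop (7 N, no more motion). I'll back off from the panel, lift clear and look.

```bash
python3 -m handwheel '{"hand":[1,1,1,1,1,1,1,1],"linear":[[-8,0,0],[-8,0,0],[0,0,0],[0,0,-30],[0,0,-45],[0,0,-45],[0,0,-30],[0,0,0]],"dr":[[0,0,0],[0,0,0],[0,0,0],[0,0,0],[0,0,0],[0,0,0],[0,0,0],[0,0,0]]}' | sed -n '1,2p;4p'
python3 -m handwheel '{"hand":[1,1,1,1,1,1,1],"linear":[[0,45,0],[0,45,0],[0,45,0],[0,45,0],[0,45,0],[0,20,0],[0,0,0]],"dr":[[0,0,0],[0,0,0],[0,0,0],[0,0,0],[0,0,0],[0,0,0],[0,0,0]]}' | sed -n '1,2p;4p'
python3 - <<'E'
from workcell import manip
import cv2
d=manip.get_image("top")["image"][:,:,::-1]
cv2.imwrite("pics/c3.png",d)
E
```

```text
t: 11.5
position: [0.5125, -0.0808, 0.1989]
contact_force: [1.0, -0.1, -0.4]
t: 12.2
position: [0.508, 0.1685, 0.1934]
contact_force: [0.4, -0.3, 0.2]
```

View pics/c3.png

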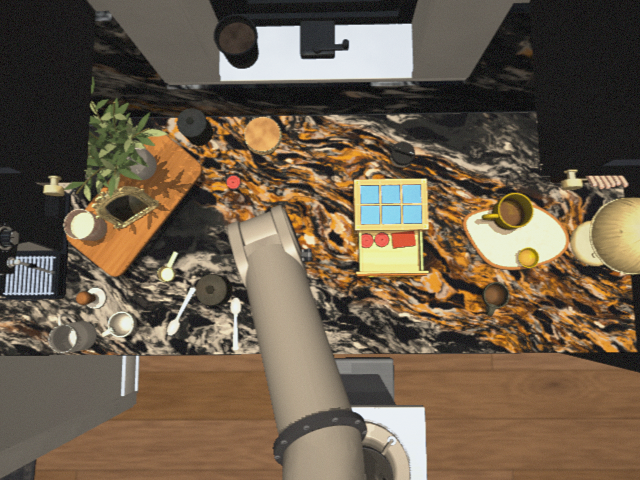

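The drawer front is now at row ~273, about 17 px or 41 mm further out, which puts the opening at about 100 mm. The matches show inside, and every bystander is where it was (canister (212,290), cup (495,297), timer (402,153)). The tool is clear, so I'm handing in.

```bash
python3 -c "
from workcell import manip
print(manip.hand_in())"
```

```text
the job is handed in; nothing more can be done
None
```

The catch was under the back-left tile; I pressed it fully in, drew the drawer from behind its front to its stop (about 100 mm by camera), left the bystanders where they stood, and handed the job in; no verdict came back.

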